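# Seat a scraper blade in the sharpening rest

### The arm

A 6-joint arm with a two-finger parallel gripper is mounted at the origin on a cart in front of the work surface, level with it; the furniture and walls round the work are solid. World frame = base frame: x ahead of the robot, y to its left, z up, the work surface at z = 0. Lengths are in m, angles in rad, forces in N, time in s.
With the tool pointing down it reaches from about 0.325 to 0.9 m from the base axis. Payload 6.1 kg.
Tool frame: the origin (TCP) lies at the very end of the fingers, on their centre line; the grasp point (between the pads) lies 19 mm behind it (grasp_offset is the distance from the TCP to the grasp point, in m); z points along the fingers, y is the line along which they close (so a half turn about z gives the same grasp; the last joint's range is limited). The gripper opens to 87 mm and grips with 3 to 60 N. Pads are 19 mm wide; open, the fingers measure 117 mm over their backs; the gripper's body (75 mm by 190 mm) begins 51 mm behind the grasp point.
Start: joints at [1.096, 0.22, 1.526, -0, 1.395, -0.126], TCP at [0.214, 0.587, 0.223] pointing down, gripper open.
Joint ranges: [-2.98, 2.98], [-0.91, 2.08], [0.09, 2.57], [-1.24, 4.39], [0.2, 2.65], [-2.68, 2.68]. Speed limits (rad/s): [2.57, 2.57, 3.01, 3.14, 3.14, 3.14].

### API

Orientations are given as a unit quaternion [w, x, y, z].
In Python, from plant import * gives the robot as it stands.
- The arm moves only by the tool carry_out, never from a script. Its argument "increments" is a list of rows, each an object with "fingers": the gripper's target within -1 to 1 (fully open at 1, half-way at 0, shut at -1); "dp": the shift along the tool's x, y, z in mm, a list of three; "turn": the turn, a rotation vector about the tool's x, y, z in degrees, a list of three. A call has 1 to 12 rows; each row shifts and turns the commanded pose from where the row before left it, along the tool's axes as they then stand; what a row does not reach is not made up. A row lasts 1/10 s, in which the tool goes at most 50 mm and 8.59 degrees, less where a joint would pass 70% of its speed; a pose out of reach is approached as far as the arm can. A call with a gripper value outside its range is refused whole. The fingers move at their own pace and stop on an object; "newtons" is the grip in N (left out, the last holds). Time passes only in rows, so rows that do not move let the fingers close. It gives the time, the measured TCP pose, the force, the opening and the grip force at its end, in the units of the state.
- observe(): the state, without advancing time (a new reading comes with each control period).
- camera(name): name is "side" or "top"; returns the picture (480x640x3 uint8, blue, green, red); there is no depth.
- camera_model(name): a dict with "fx", "fy", "cx", "cy" (pixels), "rvec" (rotation vector, rad) and "tvec" (3), from world to camera coordinates, as OpenCV has them. Camera axes: x right, y down, z forward; pixel columns grow to the right and rows downward; lengths in m; the calibration is good to about 2 mm. A picture is of the moment at which its call begins. camera_model takes no time and is no camera call.
- finish_job(): hands the job in; it is judged then, once.
The state is a dict: "clock": time; "joint_pos": joint angles; "qvel": joint speeds; "tau": joint torques, N m; "tool_pos": TCP position; "tcp_rot": TCP orientation; "contact_force": force on the tool from outside, world axes, zero at the start; "torque": the same for the moment, N m; "finger_gap": opening from 0.0 (shut) to 1.0 (fully open); "grip_force": force on a finger pad.
Only numpy, scipy, OpenCV 4.12 (cv2) and the standard library are available. Lean on these libraries where they do the work, as an engineer would, in place of code of your own. Each camera call takes 0.05 s, during which the arm holds its last target. There are 200 camera calls.

### The job

Lay the steel scraper blade flat on the sloping bed of the wooden sharpening rest, blue grip bar up, between the side rails and with its notch fully home on the brass pin. Then swing the steel keeper arm by its red peg all the way across, over the blade, and let go. Do not push the jar candle or the green soap bar out of place.

Things in the scene. Friction and masses are not known exactly. Their poses are not given: they have to be found in the camera images.
- blade_grip (a point): Centre of the blue bar (40 long in x, 12 wide in y, 24 mm tall) on the loose blade, 16 mm above the blade's underside. Blade: steel, 120 x 60 x 4 mm, 0.2 kg, starts flat on the table. Axes: x along it towards the thin bevelled edge (64 mm away; notched end 56 mm the other way), y across, z up on the bar's side. The bar spans 4 to 28 mm above the underside.
- blade_notch (a point): Point on the blade's underside where the pin's foot is when the notch is fully home: 46 mm towards -x and 16 mm below blade_grip, same axes. The notch is open at the blade's -x end, 12 mm wide, 14 mm deep; its closed end lies 4 mm towards +x from here.
- bed: Bed of the fixed wooden rest, sloping 30 deg. Origin: foot of the brass pin (8 mm diameter, 8.5 high), 40 mm above the table. x runs up the slope, y left, z out of the surface (x -30..103, y -61..61 mm). Two rails 5.5 mm high, x 23..103, inner faces at y = -32 and 32. Blade home: blade_notch here, axes agree.
- keeper (a joint): Steel keeper arm's angle (rad) about the bed's z at a pivot at bed x 80, y 48 mm: 0 points up the slope (+x of the bed, clear of the blade), pi/2 (end stop) straight across (-y), over the blade. Starts at 0 to 0.4, stays where left; under 1 N moves it at the peg. 14 mm wide, 4 thick, underside 7 mm above the bed, 3 mm clear of a seated blade.
- keeper_peg (a point): Middle of the upright round red peg on the keeper arm's free end, 48 mm from the pivot: 12 mm diameter, 24 mm tall, square to the bed, from 11 to 35 mm above its surface (this point 23 mm above it). It can turn between the fingers.
- jar_candle: Loose glass jar with a pink candle, 76 mm diameter, 90 mm tall; origin at the centre of its underside. A bystander.
- green_soap: Loose green soap bar in a paper band, 53 x 78 x 25 mm; origin at the centre of its underside. A bystander.

How it is judged:
On the way, in this order (a step that is already met when the one before it is completed fails the run):
1. the blade lies flat on the bed with its notch home on the pin (x of blade_notch in the frame of bed between -0.004 and 0.006 m and y of blade_notch in the frame of bed between -0.004 and 0.004 m and z of blade_notch in the frame of bed between -0.003 and 0.003 m and angle between the z axis of blade_grip and the z axis of bed, either way round below 0.06 rad and angle between the x axis of blade_grip and the x axis of bed, either way round below 0.08 rad), for 0.2 s.
2. the keeper arm is swung across over the blade (value of joint keeper above 1.35 rad), for 0.2 s.
At the end, for the whole second after the job is handed in: The blade lies flat on the bed (within 0.06 rad, underside within 3 mm of the surface), in line with it (0.08 rad), its notch home on the pin (within 6 mm up the slope, 4 mm down it and 4 mm sideways), and the keeper arm is swung across over it (angle above 1.35 rad) (all of step 1 and value of joint keeper above 1.35 rad); the robot touches nothing.
It fails at once if the candle or the green soap bar is pushed more than 4 cm (distance of any of jar_candle, green_soap from where it was at the start of the episode above 0.04 m).
It also fails if it takes over 46 s, if anything falls off the work surface, if the arm or the gripper's body presses on something with over 40 N, if the wrist force passes 120 N, or if a joint passes its speed limit or range.

## Working session

There is one attempt and no reset: what is moved stays moved. The work goes in short steps, Python scripts to look and compute and a tool call to move; the robot and the scene stay as the last step left them, time stands still between calls to the robot, and variables do not carry over. Pictures are saved under pics/ and viewed, at most 10 in all, crops included, and the job is handed in when it is done.

Besides the shell and the picture viewer there is one more tool, called after "Call:" by a JSON object that holds its "method" and its "body". carry_out: Moves the arm, as the interface text tells. Its arguments: {"type":"object","properties":{"increments":{"type":"array"},"newtons":{"type":"number"}},"required":["increments"]}

```bash
mkdir -p pics
python3 - <<'E'
from plant import *
import cv2
for n in("side","top"):
    cv2.imwrite(f"pics/{n}0.png",camera(n)); print(n,camera_model(n))
print(observe())
E
```

```text
side {'fx': 615.6551868400546, 'fy': 615.6551868400546, 'cx': 325.84008571240497, 'cy': 241.8702390093387, 'rvec': array([ 2.27663967, -0.03344851,  0.01819967]), 'tvec': array([-0.49168294,  0.09630119,  1.47395977])}
top {'fx': 465.24509976369137, 'fy': 465.24509976369137, 'cx': 321.0723466194009, 'cy': 233.30498229877404, 'rvec': array([ 2.12828244, -2.11153775,  0.17941629]), 'tvec': array([0.0258538 , 0.53443055, 1.02203591])}
{'clock': 0.1, 'joint_pos': array([ 1.09590047e+00,  2.21134008e-01,  1.52744514e+00, -1.47056811e-05,
        1.39468988e+00, -1.26127025e-01]), 'qvel': array([-0.00268501, -0.00141534, -0.0003861 ,  0.00071398, -0.00015495,
       -0.00052123]), 'tau': array([ 6.19147613e-04, -4.95942199e+01, -3.88517582e+01,  7.02763838e-02,
        5.15336241e-02, -1.56794522e-05]), 'tool_pos': array([0.21336824, 0.58688785, 0.22158214]), 'tcp_rot': array([-2.41198144e-04,  1.73500588e-01,  9.84833409e-01, -8.02769930e-04]), 'contact_force': array([-0.46079918, -1.12788206, -0.61387993]), 'torque': array([-0.00146672,  0.00990187, -0.05846227]), 'grip_force': 0.0, 'finger_gap': 0.9992551480669309}
```

View pics/side0.png

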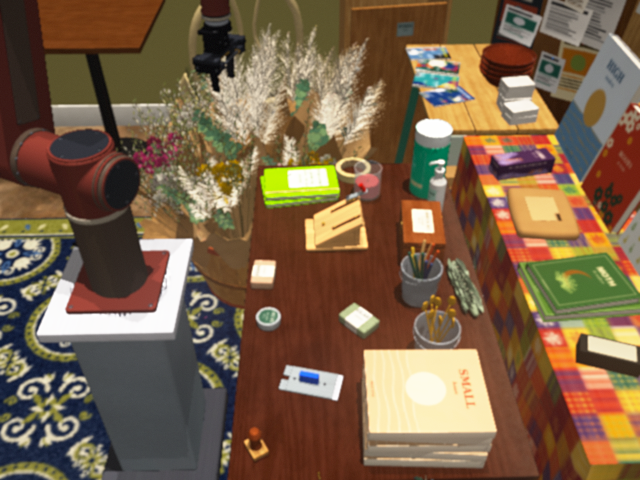

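View pics/top0.png

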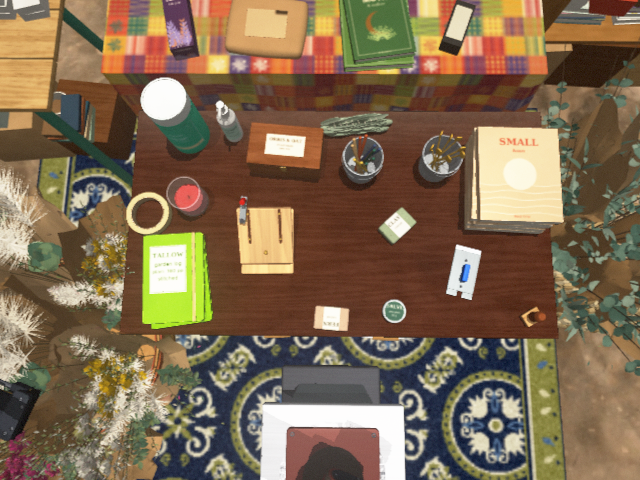

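The side view shows the rest at about (337,228), the blade at (310,381) and the candle at (368,180). In the top view the rest is at (266,240), the blade at (463,272) and the candle at (187,196). I'll enlarge these areas.

Run:
```python
import cv2,numpy as np
t=cv2.imread("pics/top0.png");s=cv2.imread("pics/side0.png")
def c(i,x,y,w,h,k): return cv2.resize(i[y:y+h,x:x+w],None,fx=k,fy=k,interpolation=cv2.INTER_CUBIC)
a=np.hstack([c(t,230,190,80,100,5),c(t,430,230,80,100,5)])
b=np.hstack([c(s,295,180,80,80,5),c(s,270,350,80,80,5)])
cv2.imwrite("pics/ct.png",a);cv2.imwrite("pics/cs.png",b)
```

```text
(no output)
```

View pics/ct.png

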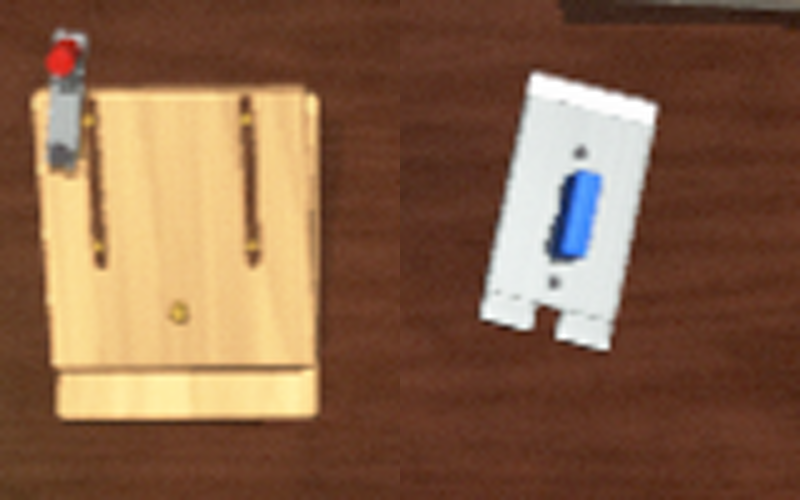

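View pics/cs.png

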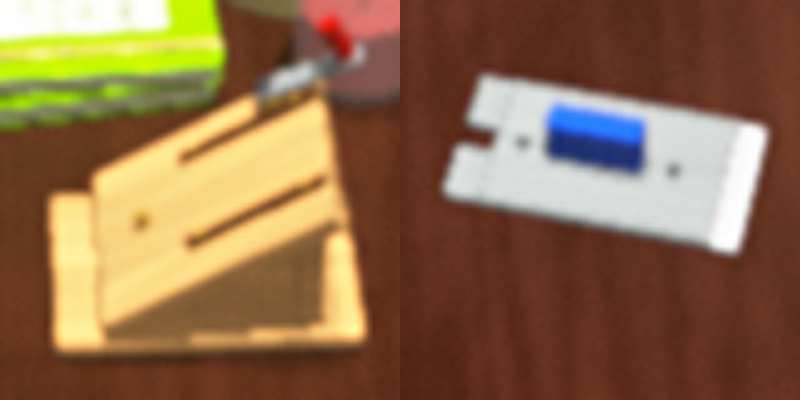

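```bash
cat > h.py <<'E'
from plant import *
import numpy as np,cv2
from scipy.optimize import least_squares
from scipy.spatial.transform import Rotation as R
M={n:camera_model(n) for n in("top","side")}
def proj(n,P):
    m=M[n];K=np.array([[m["fx"],0,m["cx"]],[0,m["fy"],m["cy"]],[0,0,1]])
    return cv2.projectPoints(np.array(P,float).reshape(-1,1,3),m["rvec"],m["tvec"],K,None)[0].reshape(-1,2)
def px(crop,x0,y0,k=5): return (np.array(crop,float)+.5)/k-.5+[x0,y0]
def bedR(yaw): return R.from_euler("z",yaw)*R.from_euler("y",-np.pi/6)
E
cat > m1.py <<'E'
from h import *
def fit(f,obs,p0):
    r=lambda p:np.concatenate([(proj(n,f(p,L))-u).ravel() for n,L,u in obs])
    s=least_squares(r,p0); print(np.round(s.x,4)); print(np.round(s.fun.reshape(-1,2),1).tolist()); return s.x
blade=lambda p,L:R.from_euler("z",p[2]).apply(np.array(L)/1e3)+[p[0],p[1],0]
L=[[64,30,1],[64,-30,1],[-56,-30,4],[-56,30,4]]
b=fit(blade,[("top",L,px([[132,72],[258,104],[208,350],[80,318]],430,230)),
 ("side",L,px([[368,125],[342,253],[45,195],[82,75]],270,350))],[.45,-.35,0])
bed=lambda p,L:bedR(p[2]).apply(np.array(L)/1e3)+[p[0],p[1],.04]
d=fit(bed,[("top",[[-30,61,0],[-30,-61,0],[103,-61,0],[103,61,0],[0,0,8.5]],px([[50,368],[315,368],[320,92],[32,92],[178,311]],230,190)),
 ("side",[[-30,61,0],[-30,-61,0],[0,0,8.5]],px([[95,178],[103,328],[141,219]],295,180))],[.45,.1,0])
kp=lambda p,L:bed(d,[[80+48*np.cos(p[0]),48-48*np.sin(p[0]),35]])
k=fit(kp,[("top",0,px([[62,53]],230,190)),("side",0,px([[330,28]],295,180))],[.2])
def z(n,u,h):
    from scipy.optimize import fsolve
    return fsolve(lambda q:proj(n,[[q[0],q[1],h]])[0]-u,[.45,0])
print("candle top",z("top",[183,192],.09),"soap",z("top",[397,225],.025))
E
python3 m1.py
```

```text
[ 0.4493 -0.3049 -0.2398]
[[-0.3, 0.3], [-0.7, -0.1], [0.1, 0.0], [0.4, 0.0], [-0.1, 1.1], [-0.5, -0.4], [0.3, -0.3], [0.5, 0.3]]
[0.4934 0.1564 0.0016]
[[1.0, -0.4], [0.3, -0.1], [-1.9, 0.3], [1.2, 0.1], [0.6, 0.6], [0.5, -0.5], [-0.2, -0.6], [0.2, -1.1]]
[0.1242]
[[0.3, 1.5], [0.4, -0.9]]
candle top [0.61939154 0.3421298 ] soap [ 0.55973998 -0.14840226]
```

Call:
{"method": "carry_out", "body": {"increments": [{"fingers": 0.2,"dp": [0,0,0],"turn": [0,0,-6.3]},{"fingers": 0.2,"dp": [-29,-35,0],"turn": [0,0,0]},{"fingers": 0.2,"dp": [-29,-35,0],"turn": [0,0,0]},{"fingers": 0.2,"dp": [-29,-35,0],"turn": [0,0,0]},{"fingers": 0.2,"dp": [-29,-35,0],"turn": [0,0,0]},{"fingers": 0.2,"dp": [-29,-35,0],"turn": [0,0,0]},{"fingers": 0.2,"dp": [-29,-35,0],"turn": [0,0,0]},{"fingers": 0.2,"dp": [-29,-35,0],"turn": [0,0,0]},{"fingers": 0.2,"dp": [-29,-35,0],"turn": [0,0,0]},{"fingers": 0.2,"dp": [-29,-35,0],"turn": [0,0,0]},{"fingers": 0.2,"dp": [-29,-35,0],"turn": [0,0,0]},{"fingers": 0.2,"dp": [-29,-35,0],"turn": [0,0,0]}]}}

```text
clock: 1.3
tool_pos: [0.4327, 0.136, 0.2224]
tcp_rot: [0.0, 0.119, 0.993, 0.0]
contact_force: [0.8, -0.5, -0.3]
finger_gap: 0.604
grip_force: 0.0
```

```bash
cat >> h.py <<'E'
def tool(o): q=o["tcp_rot"]; return R.from_quat([q[1],q[2],q[3],q[0]])
def need(P,Rt=None):
    o=observe();T=tool(o);d=np.array(P)-o["tool_pos"]
    print("t",round(o["clock"],2),"pos",np.round(o["tool_pos"],4),"dp mm",np.round(T.inv().apply(d)*1e3,1))
    if Rt is not None:
        print("turn deg",np.round(np.degrees((T.inv()*Rt).as_rotvec()),2),"dp after turn",np.round(Rt.inv().apply(d)*1e3,1))
    print("F",np.round(o["contact_force"],1),"gap",round(o["finger_gap"],3),"grip",o["grip_force"],"q",np.round(o["joint_pos"],2))
def down(yaw): # tool whose y is at yaw+90deg, z down, x backwards
    return R.from_euler("z",yaw)*R.from_matrix(np.array([[-1,0,0],[0,1,0],[0,0,-1.]]))
def onbed(yaw=.0016): return bedR(yaw)*R.from_matrix(np.array([[-1,0,0],[0,1,0],[0,0,-1.]]))
E
python3 -c "
from h import *
need([.4493,-.3049,.1],down(-.24))"
```

```text
t 1.3 pos [0.4327 0.136  0.2224] dp mm [-120.4 -424.5  122.3]
turn deg [0.01 0.   0.07] dp after turn [-120.9 -424.4  122.4]
F [ 0.8 -0.5 -0.3] gap 0.604 grip 0.0 q [ 0.13 -0.2   1.95  0.    1.39 -1.2 ]
```

Call:
{"method": "carry_out", "body": {"increments": [{"fingers": 0.2,"dp": [-12,-42.5,9],"turn": [0,0,0]},{"fingers": 0.2,"dp": [-12,-42.5,9],"turn": [0,0,0]},{"fingers": 0.2,"dp": [-12,-42.5,9],"turn": [0,0,0]},{"fingers": 0.2,"dp": [-12,-42.5,9],"turn": [0,0,0]},{"fingers": 0.2,"dp": [-12,-42.5,9],"turn": [0,0,0]},{"fingers": 0.2,"dp": [-12,-42.5,9],"turn": [0,0,0]},{"fingers": 0.2,"dp": [-12,-42.5,9],"turn": [0,0,0]},{"fingers": 0.2,"dp": [-12,-42.5,9],"turn": [0,0,0]},{"fingers": 0.2,"dp": [-12,-42.5,9],"turn": [0,0,0]},{"fingers": 0.2,"dp": [-12,-42.5,9],"turn": [0,0,0]},{"fingers": 0.2,"dp": [0,0,40],"turn": [0,0,0]},{"fingers": 0.2,"dp": [0,0,30],"turn": [0,0,0]}]}}

```text
clock: 2.5
tool_pos: [0.4478, -0.3048, 0.0608]
tcp_rot: [-0.0, 0.12, 0.993, 0.0]
contact_force: [0.5, -0.2, 0.3]
finger_gap: 0.601
grip_force: 0.0
```

```bash
python3 -c "
from h import *
need([.4493,-.3049,.008],down(-.24))
i=camera('side')[330:430,250:370]
j=camera('top')[220:320,410:530]
f=lambda a:cv2.resize(a,None,fx=3.3,fy=3.3,interpolation=cv2.INTER_CUBIC)
cv2.imwrite('pics/g.png',np.hstack([f(i),f(j)]))"
```

```text
t 2.5 pos [ 0.4478 -0.3048  0.0608] dp mm [-1.5  0.3 52.8]
turn deg [ 0.01 -0.02 -0.08] dp after turn [-1.5  0.3 52.8]
F [ 0.5 -0.2  0.3] gap 0.601 grip 0.0 q [-0.74  0.2   1.87 -0.    1.07 -2.07]
```

View pics/g.png

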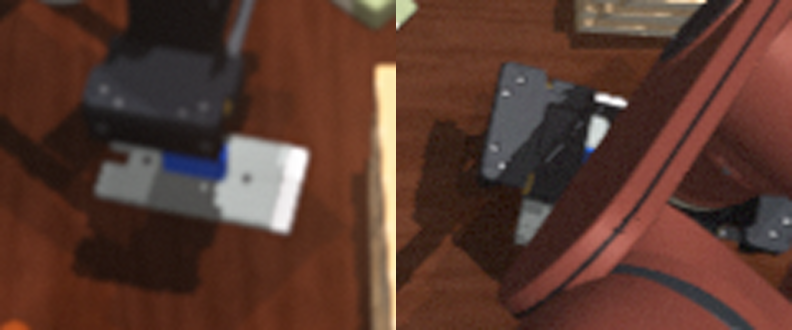

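The gripper sits over the blue bar, at about crop (195,160) in the side view, with the blade undisturbed. I'll descend and grip.

Call:
{"method": "carry_out", "body": {"increments": [{"fingers": 0.2,"dp": [-1.5,0.3,25],"turn": [0,0,0]},{"fingers": 0.2,"dp": [0,0,20],"turn": [0,0,0]},{"fingers": 0.2,"dp": [0,0,8],"turn": [0,0,0]},{"fingers": 0.2,"dp": [0,0,0],"turn": [0,0,0]},{"fingers": -1,"dp": [0,0,0],"turn": [0,0,0]},{"fingers": -1,"dp": [0,0,0],"turn": [0,0,0]},{"fingers": -1,"dp": [0,0,0],"turn": [0,0,0]},{"fingers": -1,"dp": [0,0,0],"turn": [0,0,0]},{"fingers": -1,"dp": [0,0,0],"turn": [0,0,0]},{"fingers": -1,"dp": [0,0,0],"turn": [0,0,0]},{"fingers": -1,"dp": [0,0,0],"turn": [0,0,0]}], "newtons": 40}}

```text
clock: 3.7
tool_pos: [0.4502, -0.3039, 0.0098]
tcp_rot: [0.0, 0.119, 0.993, -0.0]
contact_force: [-1.2, -1.1, 1.2]
finger_gap: 0.13
grip_force: 40.0
```

Call:
{"method": "carry_out", "body": {"increments": [{"fingers": -1,"dp": [0,0,-25],"turn": [0,0,0]},{"fingers": -1,"dp": [0,0,-45],"turn": [0,0,0]},{"fingers": -1,"dp": [0,0,-45],"turn": [0,0,-7]},{"fingers": -1,"dp": [0,0,-45],"turn": [0,0,-6.8]},{"fingers": -1,"dp": [-5,40,0],"turn": [0,0,0]},{"fingers": -1,"dp": [-5,40,0],"turn": [0,0,0]},{"fingers": -1,"dp": [-5,40,0],"turn": [0,0,0]},{"fingers": -1,"dp": [-5,40,0],"turn": [0,0,0]},{"fingers": -1,"dp": [-5,40,0],"turn": [0,0,0]},{"fingers": -1,"dp": [-5,40,0],"turn": [0,0,0]},{"fingers": -1,"dp": [-5,40,0],"turn": [0,0,0]},{"fingers": -1,"dp": [-5,40,0],"turn": [0,0,0]}]}}

```text
clock: 4.9
tool_pos: [0.4887, 0.0183, 0.1689]
tcp_rot: [-0.001, -0.001, 1.0, 0.0]
contact_force: [0.9, 0.1, -2.2]
finger_gap: 0.132
grip_force: 40.0
```

```bash
python3 -c "
from h import *
need([.5002,.1564,.20],onbed())"
```

```text
t 4.9 pos [0.4887 0.0183 0.1689] dp mm [-11.8 138.1 -31.1]
turn deg [ 2.000e-02 -3.007e+01  2.000e-02] dp after turn [-25.7 138.1 -21.1]
F [ 0.9  0.1 -2.2] gap 0.132 grip 39.996421337127686 q [-0.12 -0.06  1.93  0.    1.28 -1.7 ]
```

Call:
{"method": "carry_out", "body": {"increments": [{"fingers": -1,"dp": [-3,34.5,-8],"turn": [0,0,0]},{"fingers": -1,"dp": [-3,34.5,-8],"turn": [0,0,0]},{"fingers": -1,"dp": [-3,34.5,-8],"turn": [0,0,0]},{"fingers": -1,"dp": [-3,34.5,-8],"turn": [0,0,0]},{"fingers": -1,"dp": [0,0,0],"turn": [0,-7.5,0]},{"fingers": -1,"dp": [0,0,0],"turn": [0,-7.5,0]},{"fingers": -1,"dp": [0,0,0],"turn": [0,-7.5,0]},{"fingers": -1,"dp": [0,0,0],"turn": [0,-7.5,0]},{"fingers": -1,"dp": [0,0,0],"turn": [0,0,0]},{"fingers": -1,"dp": [0,0,0],"turn": [0,0,0]}]}}

```text
clock: 5.9
tool_pos: [0.5002, 0.1546, 0.2011]
tcp_rot: [0.257, -0.001, 0.966, 0.0]
contact_force: [0.1, 0.7, -0.8]
finger_gap: 0.135
grip_force: 40.0
```

```bash
cat >> h.py <<'E'
PIN=np.array([.4934,.1564,.04])
def bedp(x,y,z,yaw=.0016): return PIN+bedR(yaw).apply(np.array([x,y,z])/1e3)
E
python3 -c "
from h import *
need(bedp(54,0,30),onbed())
i=camera('side')[150:270,270:400]
j=camera('top')[170:290,210:340]
f=lambda a:cv2.resize(a,None,fx=3,fy=3,interpolation=cv2.INTER_CUBIC)
cv2.imwrite('pics/p.png',np.hstack([f(i),f(j)]))"
```

```text
t 5.9 pos [0.5002 0.1546 0.2011] dp mm [ 32.1   1.8 106.2]
turn deg [ 0.02 -0.2   0.05] dp after turn [ 32.5   1.8 106.1]
F [ 0.1  0.7 -0.8] gap 0.135 grip 39.99785363674164 q [ 0.22 -0.4   2.23 -0.15  0.81 -1.28]
```

View pics/p.png

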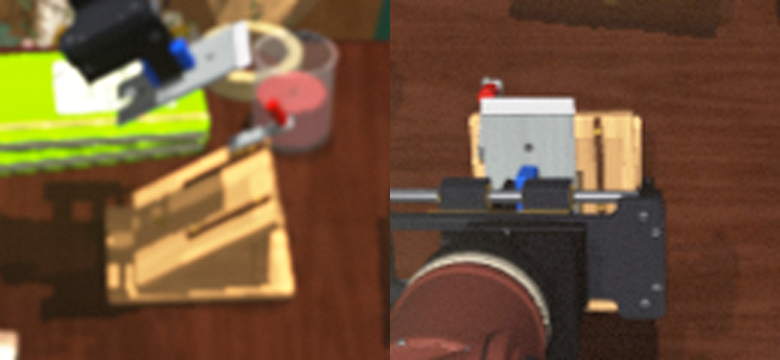

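The blade is held level with the slope, blue grip up, at about crop (185,75) in the side view, above the rest. I'll lower it to about 18 mm above the bed.

Call:
{"method": "carry_out", "body": {"increments": [{"fingers": -1,"dp": [10,0.6,35],"turn": [0,-0.2,0]},{"fingers": -1,"dp": [10,0.6,35],"turn": [0,0,0]},{"fingers": -1,"dp": [12,0.6,35],"turn": [0,0,0]},{"fingers": -1,"dp": [0,0,0],"turn": [0,0,0]},{"fingers": -1,"dp": [0,0,0],"turn": [0,0,0]}]}}

```text
clock: 6.5
tool_pos: [0.5272, 0.1561, 0.0947]
tcp_rot: [0.259, -0.001, 0.966, -0.0]
contact_force: [0.7, -0.3, -1.2]
finger_gap: 0.135
grip_force: 40.0
```

```bash
python3 -c "
from h import *
need(bedp(54,0,30),onbed())
i=camera('side')[160:260,290:390]
j=camera('top')[180:280,230:330]
f=lambda a:cv2.resize(a,None,fx=4,fy=4,interpolation=cv2.INTER_CUBIC)
cv2.imwrite('pics/p2.png',np.hstack([f(i),f(j)]))"
```

```text
t 6.5 pos [0.5272 0.1561 0.0947] dp mm [2.7 0.4 0.5]
turn deg [-0.04  0.08 -0.01] dp after turn [2.7 0.4 0.5]
F [ 0.7 -0.3 -1.2] gap 0.135 grip 39.99792158603668 q [ 0.21 -0.15  2.26 -0.21  0.52 -1.21]
```

View pics/p2.png

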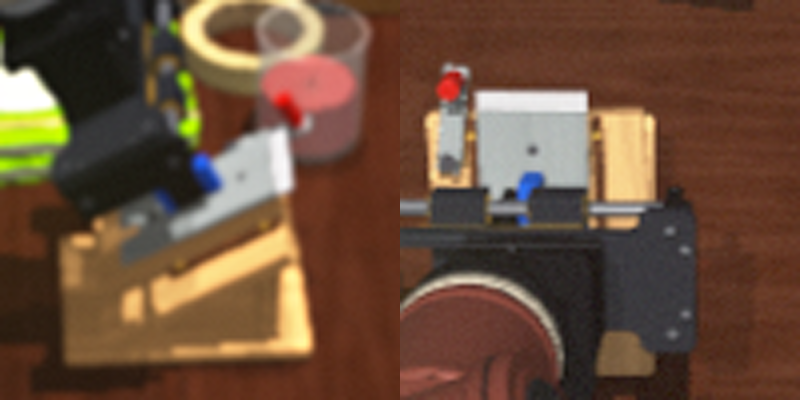

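```bash
python3 -c "
from h import *
o=observe();T=tool(o)
for n in('top','side'):
  print(n,proj(n,[bedp(101,0,5.5),bedp(25,0,5.5),bedp(0,0,8.5),o['tool_pos']+T.apply([-.064,.03,.007]),o['tool_pos']+T.apply([-.064,-.03,.007]),o['tool_pos']+T.apply([-.064,-.03,.0098])]).round(1).tolist())
print('obs rails back',px([168,98],230,190),'front',px([176.5,262],230,190),'pin',px([178,311],230,190),'blade',px([[76,100],[188,100]],230,180,4))
print('side: blade bevel -y low corner',px([290,193],290,160,4),px([270,130],290,160,4))
"
```

```text
top [[264.2, 209.8], [265.5, 241.7], [265.8, 252.4], [248.6, 202.5], [276.2, 202.6], [276.4, 202.2]]
side [[358.4, 206.7], [332.0, 219.1], [322.9, 222.3], [361.6, 190.3], [363.5, 204.6], [364.0, 205.4]]
obs rails back [263.2 209.2] front [264.9 242. ] pin [265.2 251.8] blade [[248.625 204.625]
 [276.625 204.625]]
side: blade bevel -y low corner [362.125 207.875] [357.125 192.125]
```

Call:
{"method": "carry_out", "body": {"increments": [{"fingers": -1,"dp": [0.5,2,6],"turn": [0,0,0]},{"fingers": -1,"dp": [0,0,5],"turn": [0,0,0]},{"fingers": -1,"dp": [0,0,3],"turn": [0,0,0]},{"fingers": -1,"dp": [0,0,2],"turn": [0,0,0]},{"fingers": -1,"dp": [0,0,0],"turn": [0,0,0]},{"fingers": -1,"dp": [0,0,0],"turn": [0,0,0]}]}}

```text
clock: 7.2
tool_pos: [0.5337, 0.1584, 0.0805]
tcp_rot: [0.26, -0.001, 0.965, 0.0]
contact_force: [-0.3, -0.3, -2.2]
finger_gap: 0.134
grip_force: 40.0
```

Call:
{"method": "carry_out", "body": {"increments": [{"fingers": -1,"dp": [0,0,1.5],"turn": [0,0,0]},{"fingers": -1,"dp": [0,0,1.5],"turn": [0,0,0]},{"fingers": -1,"dp": [0,0,0],"turn": [0,0,0]}]}}

```text
clock: 7.5
tool_pos: [0.5352, 0.1584, 0.0778]
tcp_rot: [0.26, -0.001, 0.966, 0.0]
contact_force: [-0.1, -0.1, -1.9]
finger_gap: 0.135
grip_force: 40.0
```

```bash
python3 -c "
from h import *
need(bedp(46,1.7,9.8),onbed())"
```

```text
t 7.5 pos [0.5352 0.1584 0.0778] dp mm [ 9.1 -0.2  2. ]
turn deg [0.01 0.18 0.02] dp after turn [ 9.1 -0.2  2. ]
F [-0.1 -0.1 -1.9] gap 0.135 grip 39.99788761138916 q [ 0.21 -0.1   2.25 -0.23  0.48 -1.19]
```

Call:
{"method": "carry_out", "body": {"increments": [{"fingers": -1,"dp": [0,0,1],"turn": [0,0,0]},{"fingers": -1,"dp": [0,0,1],"turn": [0,0,0]},{"fingers": -1,"dp": [0,0,0],"turn": [0,0,0]},{"fingers": -1,"dp": [0,0,0],"turn": [0,0,0]}]}}

```text
clock: 7.9
tool_pos: [0.5361, 0.1583, 0.0768]
tcp_rot: [0.26, -0.001, 0.966, 0.0]
contact_force: [-10.7, -3.0, 11.1]
finger_gap: 0.131
grip_force: 40.1
```

```bash
python3 -c "
from h import *
need(bedp(46,1.7,9.8),onbed())"
```

```text
t 7.9 pos [0.5361 0.1583 0.0768] dp mm [ 9.4 -0.1  0.7]
turn deg [-0.02  0.18  0.02] dp after turn [ 9.4 -0.1  0.8]
F [-10.7  -3.   11.1] gap 0.131 grip 40.051109790802 q [ 0.21 -0.09  2.25 -0.23  0.48 -1.18]
```

Call:
{"method": "carry_out", "body": {"increments": [{"fingers": -1,"dp": [2,0,-0.4],"turn": [0,0,0]},{"fingers": -1,"dp": [2,0,0],"turn": [0,0,0]},{"fingers": -1,"dp": [2,0,0],"turn": [0,0,0]},{"fingers": -1,"dp": [1,0,0],"turn": [0,0,0]},{"fingers": -1,"dp": [0,0,0],"turn": [0,0,0]}]}}

```text
clock: 8.4
tool_pos: [0.5306, 0.1586, 0.0737]
tcp_rot: [0.261, -0.001, 0.965, 0.0]
contact_force: [-2.1, -0.8, 4.8]
finger_gap: 0.135
grip_force: 40.0
```

```bash
python3 -c "
from h import *
need(bedp(46,1.7,9.8),onbed());o=observe();print('F tool',tool(o).inv().apply(o['contact_force']).round(1),o['torque'])"
```

```text
t 8.4 pos [0.5306 0.1586 0.0737] dp mm [ 3.1 -0.5  0.8]
turn deg [0.04 0.28 0.02] dp after turn [ 3.  -0.5  0.8]
F [-2.1 -0.8  4.8] gap 0.135 grip 40.01810431480408 q [ 0.21 -0.1   2.27 -0.24  0.47 -1.17]
F tool [-0.7 -0.8 -5.2] [0.21603491 0.30795578 0.02300756]
```

Sliding freely on the bed with light contact. I'll continue until the pin stops it.

Call:
{"method": "carry_out", "body": {"increments": [{"fingers": -1,"dp": [1,0,0],"turn": [0,0,0]},{"fingers": -1,"dp": [1,0,0],"turn": [0,0,0]},{"fingers": -1,"dp": [1,0,0],"turn": [0,0,0]},{"fingers": -1,"dp": [0,0,0],"turn": [0,0,0]}]}}

```text
clock: 8.8
tool_pos: [0.528, 0.1586, 0.0722]
tcp_rot: [0.261, -0.001, 0.965, 0.0]
contact_force: [-1.0, -0.7, 6.0]
finger_gap: 0.136
grip_force: 40.0
```

```bash
python3 -c "
from h import *
need(bedp(46,1.7,9.8),onbed());o=observe();print('F tool',tool(o).inv().apply(o['contact_force']).round(1),o['torque'])"
```

```text
t 8.8 pos [0.528  0.1586 0.0722] dp mm [ 0.1 -0.4  0.8]
turn deg [0.03 0.28 0.01] dp after turn [ 0.1 -0.4  0.8]
F [-1.  -0.7  6. ] gap 0.136 grip 40.02300024032593 q [ 0.22 -0.1   2.27 -0.24  0.46 -1.17]
F tool [-2.1 -0.7 -5.7] [0.13406254 0.19794622 0.04720912]
```

Call:
{"method": "carry_out", "body": {"increments": [{"fingers": -1,"dp": [1,0,0],"turn": [0,0,0]},{"fingers": -1,"dp": [1,0,0],"turn": [0,0,0]},{"fingers": -1,"dp": [0,0,0],"turn": [0,0,0]}]}}

```text
clock: 9.1
tool_pos: [0.5272, 0.1587, 0.072]
tcp_rot: [0.262, -0.001, 0.965, 0.001]
contact_force: [4.7, 0.6, 5.4]
finger_gap: 0.138
grip_force: 40.0
```

```bash
python3 -c "
from h import *
need(bedp(46,1.7,9.8),onbed());o=observe();print('F tool',tool(o).inv().apply(o['contact_force']).round(1),o['torque'])"
```

```text
t 9.1 pos [0.5272 0.1587 0.072 ] dp mm [-0.7 -0.5  1. ]
turn deg [0.05 0.4  0.02] dp after turn [-0.7 -0.5  1. ]
F [4.7 0.6 5.4] gap 0.138 grip 40.00430524349213 q [ 0.22 -0.1   2.28 -0.24  0.46 -1.17]
F tool [-6.8  0.6 -2.3] [ 0.07712719 -0.53870354  0.01036582]
```

The pin stopped the slide about where expected. I'll release and back off along the bed normal.

Call:
{"method": "carry_out", "body": {"increments": [{"fingers": -1,"dp": [-0.5,0,0.5],"turn": [0,0,0]},{"fingers": -0.2,"dp": [0,0,0],"turn": [0,0,0]},{"fingers": -0.2,"dp": [0,0,0],"turn": [0,0,0]},{"fingers": -0.2,"dp": [0,0,0],"turn": [0,0,0]},{"fingers": -0.2,"dp": [0,0,0],"turn": [0,0,0]},{"fingers": -0.2,"dp": [0,0,-20],"turn": [0,0,0]},{"fingers": -0.2,"dp": [0,0,-40],"turn": [0,0,0]},{"fingers": -0.2,"dp": [0,0,-45],"turn": [0,0,0]},{"fingers": -0.2,"dp": [0,-40,-25],"turn": [0,0,0]},{"fingers": -0.2,"dp": [0,-45,0],"turn": [0,0,0]},{"fingers": -0.2,"dp": [0,-45,0],"turn": [0,0,0]},{"fingers": -0.2,"dp": [0,-45,0],"turn": [0,0,0]}]}}

```text
clock: 10.3
tool_pos: [0.4611, -0.0176, 0.1834]
tcp_rot: [0.262, -0.002, 0.965, 0.0]
contact_force: [1.2, -0.4, -1.2]
finger_gap: 0.399
grip_force: 0.0
```

```bash
python3 -c "
from h import *
need(bedp(127.6,42,4),onbed())
i=camera('side')[165:255,295:385]
j=camera('top')[180:270,225:315]
f=lambda a:cv2.resize(a,None,fx=4.4,fy=4.4,interpolation=cv2.INTER_CUBIC)
cv2.imwrite('pics/p3.png',np.hstack([f(i),f(j)]))"
```

```text
t 10.3 pos [ 0.4611 -0.0176  0.1834] dp mm [-83.9 215.7 137.1]
turn deg [0.04 0.34 0.14] dp after turn [-84.1 216.  136.4]
F [ 1.2 -0.4 -1.2] gap 0.399 grip 0.0 q [-0.34 -0.65  2.42  0.22  0.88 -2.01]
```

View pics/p3.png

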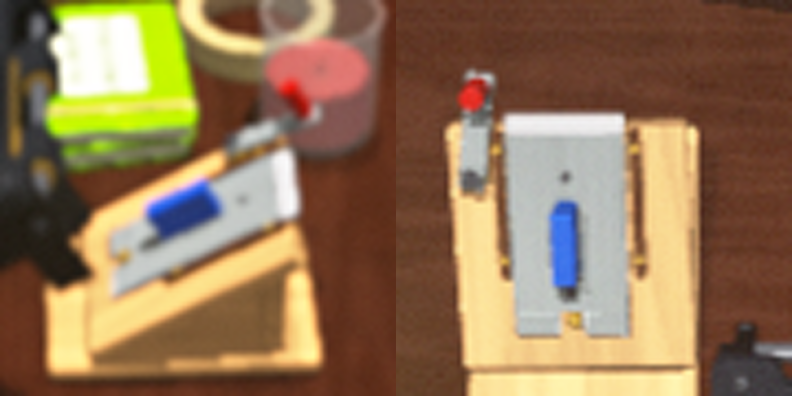

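The blade is flat between the rails. The top crop shows the pin at (573,320), inside the closed end of the notch. The peg is at top crop (473,93) and side crop (295,98), so I'll locate it from those.

```bash
sed -i 's/^PIN=.*/PIN=np.array([.4944,.1580,.0405])/' h.py && python3 -c "
from h import *
uo={'top':px([77,93],225,180,4.4),'side':px([295,98],295,165,4.4)}
P=lambda p:np.array([bedp(80+48*np.cos(p[0]),48-48*np.sin(p[0]),23)])
s=least_squares(lambda p:np.concatenate([(proj(n,P(p))-u).ravel() for n,u in uo.items()]),[.2]);print(s.x,s.fun.round(1))
Q=least_squares(lambda p:np.concatenate([(proj(n,p)-u).ravel() for n,u in uo.items()]),P([.1])[0]);w=bedR(.0016).inv().apply(Q.x-PIN)*1e3;print('free',w.round(1),Q.fun.round(1))
a=s.x[0]
need(bedp(80+48*np.cos(a),48-48*np.sin(a),65),onbed())
for t in np.linspace(a,np.pi/2,11): print(np.round([80+48*np.cos(t),48-48*np.sin(t)],1))
"
```

```text
[0.11128438] [ 0.1 -1.1  1.9  0. ]
free [124.9  42.6  25.4] [ 0.   0.5  0.5 -0.1]
t 10.4 pos [ 0.4613 -0.0243  0.1833] dp mm [-82.9 226.2  74. ]
turn deg [-0.45  0.28 -0.5 ] dp after turn [-85.3 224.9  75.4]
F [0.4 0.  1. ] gap 0.4 grip 0.0 q [-0.35 -0.65  2.42  0.22  0.88 -2.01]
[127.7  42.7]
[126.4  35.8]
[124.2  29.2]
[120.9  22.9]
[116.9  17.3]
[112.   12.2]
[106.5   8. ]
[100.4   4.5]
[93.8  2. ]
[87.   0.5]
[80.  0.]
```

Call:
{"method": "carry_out", "body": {"increments": [{"fingers": -0.1,"dp": [0,0,0],"turn": [-0.4,0.3,-0.5]},{"fingers": -0.1,"dp": [-14,37.5,0],"turn": [0,0,0]},{"fingers": -0.1,"dp": [-14,37.5,0],"turn": [0,0,0]},{"fingers": -0.1,"dp": [-14,37.5,0],"turn": [0,0,0]},{"fingers": -0.1,"dp": [-14,37.5,0],"turn": [0,0,0]},{"fingers": -0.1,"dp": [-14,37.5,0],"turn": [0,0,0]},{"fingers": -0.1,"dp": [-14,37.5,0],"turn": [0,0,0]},{"fingers": -0.1,"dp": [0,0,40],"turn": [0,0,0]},{"fingers": -0.1,"dp": [0,0,35],"turn": [0,0,0]},{"fingers": -0.1,"dp": [0,0,0],"turn": [0,0,0]},{"fingers": -0.1,"dp": [0,0,0],"turn": [0,0,0]}]}}

```text
clock: 11.5
tool_pos: [0.5668, 0.2117, 0.1582]
tcp_rot: [0.256, -0.008, 0.967, 0.002]
contact_force: [0.2, -0.3, 0.6]
finger_gap: 0.45
grip_force: 0.0
```

```bash
python3 -c "
from h import *
need(bedp(127,42.7,14),onbed())
i=camera('side')[135:225,320:410]
j=camera('top')[160:250,200:290]
f=lambda a:cv2.resize(a,None,fx=4.4,fy=4.4,interpolation=cv2.INTER_CUBIC)
cv2.imwrite('pics/p4.png',np.hstack([f(i),f(j)]))"
```

```text
t 11.5 pos [0.5668 0.2117 0.1582] dp mm [ -5.5 -11.4  51.6]
turn deg [ 0.46 -0.31  0.72] dp after turn [ -5.3 -10.9  51.7]
F [ 0.2 -0.3  0.6] gap 0.45 grip 0.0 q [ 0.31 -0.1   2.08 -0.23  0.68 -1.14]
```

View pics/p4.png

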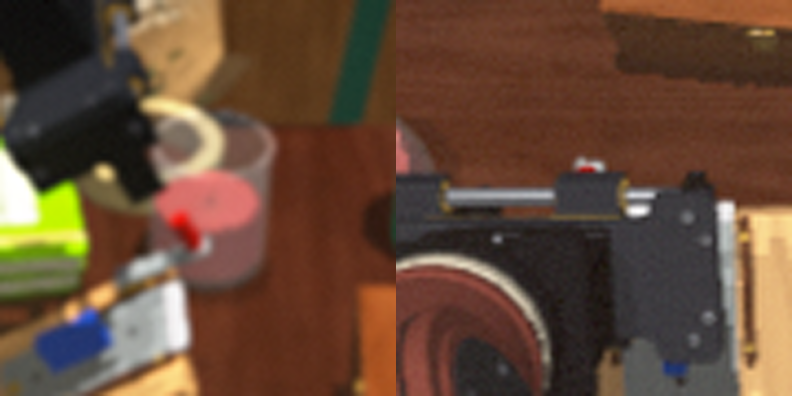

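The gripper is above the peg at side crop (185,228), still about 11 mm too far towards +y. I'll correct that and descend.

Call:
{"method": "carry_out", "body": {"increments": [{"fingers": -0.1,"dp": [0,0,0],"turn": [0.4,-0.3,0.7]},{"fingers": -0.1,"dp": [-5,-11,5],"turn": [0,0,0]},{"fingers": -0.1,"dp": [0,0,0],"turn": [0,0,0]},{"fingers": -0.1,"dp": [0,0,0],"turn": [0,0,0]}]}}

```text
clock: 12.0
tool_pos: [0.5759, 0.1989, 0.1601]
tcp_rot: [0.262, 0.001, 0.965, 0.001]
contact_force: [-0.7, 0.2, 0.6]
finger_gap: 0.45
grip_force: 0.0
```

```bash
python3 -c "
from h import *
need(bedp(127,42.7,14),onbed())"
```

```text
t 12.0 pos [0.5759 0.1989 0.1601] dp mm [ 3.8  1.8 48.8]
turn deg [ 0.05  0.35 -0.24] dp after turn [ 3.5  1.9 48.8]
F [-0.7  0.2  0.6] gap 0.45 grip 0.0 q [ 0.28 -0.1   2.08 -0.23  0.66 -1.14]
```

Call:
{"method": "carry_out", "body": {"increments": [{"fingers": -0.1,"dp": [3.5,1.5,20],"turn": [0,0.3,0]},{"fingers": -0.1,"dp": [0,0,15],"turn": [0,0,0]},{"fingers": -0.1,"dp": [0,0,9],"turn": [0,0,0]},{"fingers": -0.1,"dp": [0,0,4],"turn": [0,0,0]},{"fingers": -0.1,"dp": [0,0,0],"turn": [0,0,0]},{"fingers": -0.1,"dp": [0,0,0],"turn": [0,0,0]}]}}

```text
clock: 12.6
tool_pos: [0.5966, 0.2004, 0.1155]
tcp_rot: [0.258, 0.001, 0.966, 0.001]
contact_force: [-0.0, 0.4, 1.0]
finger_gap: 0.452
grip_force: 0.0
```

```bash
python3 -c "
from h import *
need(bedp(127,42.7,14),onbed())"
```

```text
t 12.6 pos [0.5966 0.2004 0.1155] dp mm [-0.9  0.4 -0.2]
turn deg [ 0.02 -0.06 -0.19] dp after turn [-0.9  0.4 -0.2]
F [-0.   0.4  1. ] gap 0.452 grip 0.0 q [ 0.27  0.02  2.05 -0.25  0.57 -1.12]
```

Call:
{"method": "carry_out", "body": {"increments": [{"fingers": -1,"dp": [0,0,0],"turn": [0,0,0]},{"fingers": -1,"dp": [0,0,0],"turn": [0,0,0]},{"fingers": -1,"dp": [0,0,0],"turn": [0,0,0]},{"fingers": -1,"dp": [0,0,0],"turn": [0,0,0]},{"fingers": -1,"dp": [0,0,0],"turn": [0,0,0]}], "newtons": 20}}

```text
clock: 13.1
tool_pos: [0.5965, 0.2003, 0.115]
tcp_rot: [0.258, 0.001, 0.966, 0.001]
contact_force: [-0.0, -0.2, 0.9]
finger_gap: 0.127
grip_force: 20.0
```

```bash
python3 -c "
from h import *
need(bedp(127,42.7,14),onbed())"
```

```text
t 13.1 pos [0.5965 0.2003 0.115 ] dp mm [-1.2  0.6 -0.6]
turn deg [ 0.01 -0.08 -0.18] dp after turn [-1.2  0.6 -0.6]
F [-0.  -0.2  0.9] gap 0.127 grip 19.997148730326444 q [ 0.27  0.02  2.05 -0.25  0.57 -1.12]
```

Call:
{"method": "carry_out", "body": {"increments": [{"fingers": -1,"dp": [1.3,-6.9,0],"turn": [0,0,0]},{"fingers": -1,"dp": [2.2,-6.6,0],"turn": [0,0,0]},{"fingers": -1,"dp": [3.3,-6.3,0],"turn": [0,0,0]},{"fingers": -1,"dp": [4,-5.6,0],"turn": [0,0,0]},{"fingers": -1,"dp": [4.9,-5.1,0],"turn": [0,0,0]},{"fingers": -1,"dp": [0,0,0],"turn": [0,0,0]},{"fingers": -1,"dp": [0,0,0],"turn": [0,0,0]}]}}

```text
clock: 13.8
tool_pos: [0.5832, 0.1692, 0.1074]
tcp_rot: [0.258, 0.001, 0.966, 0.0]
contact_force: [2.4, -1.3, -0.7]
finger_gap: 0.131
grip_force: 20.0
```

```bash
python3 -c "
from h import *
need(bedp(112,12.2,14),onbed());o=observe();print('F tool',tool(o).inv().apply(o['contact_force']).round(1))"
```

```text
t 13.8 pos [0.5832 0.1692 0.1074] dp mm [-1.7  1.1 -0.5]
turn deg [-0.02 -0.06 -0.2 ] dp after turn [-1.7  1.1 -0.5]
F [ 2.4 -1.3 -0.7] gap 0.131 grip 20.010100279469043 q [ 0.21 -0.03  2.12 -0.2   0.55 -1.21]
F tool [-1.7 -1.2  1.8]
```

Following well with low forces. I'll finish the arc.

Call:
{"method": "carry_out", "body": {"increments": [{"fingers": -1,"dp": [5,-4,0],"turn": [0,0,0]},{"fingers": -1,"dp": [5.8,-3.3,0],"turn": [0,0,0]},{"fingers": -1,"dp": [6.3,-2.4,0],"turn": [0,0,0]},{"fingers": -1,"dp": [6.7,-1.4,0],"turn": [0,0,0]},{"fingers": -1,"dp": [6.5,-0.2,0],"turn": [0,0,0]},{"fingers": -1,"dp": [0,0,0],"turn": [0,0,0]},{"fingers": -1,"dp": [0,0,0],"turn": [0,0,0]}]}}

```text
clock: 14.5
tool_pos: [0.5562, 0.158, 0.0917]
tcp_rot: [0.258, 0.001, 0.966, 0.0]
contact_force: [1.0, -5.6, 1.2]
finger_gap: 0.13
grip_force: 20.0
```

```bash
python3 -c "
from h import *
need(bedp(80,0,14),onbed());o=observe();print('F tool',tool(o).inv().apply(o['contact_force']).round(1))"
```

```text
t 14.5 pos [0.5562 0.158  0.0917] dp mm [-0.9  0.1 -0.6]
turn deg [-0.04 -0.15 -0.16] dp after turn [-0.9  0.1 -0.6]
F [ 1.  -5.6  1.2] gap 0.13 grip 20.007516054902226 q [ 0.2  -0.07  2.2  -0.2   0.51 -1.22]
F tool [-1.5 -5.6 -0.5]
```

Call:
{"method": "carry_out", "body": {"increments": [{"fingers": -1,"dp": [1.5,0.5,0],"turn": [0,0,0]},{"fingers": -1,"dp": [1,0.3,0],"turn": [0,0,0]},{"fingers": -1,"dp": [0,0,0],"turn": [0,0,0]}]}}

```text
clock: 14.8
tool_pos: [0.5547, 0.158, 0.0908]
tcp_rot: [0.258, 0.001, 0.966, -0.0]
contact_force: [2.3, -10.9, 2.9]
finger_gap: 0.13
grip_force: 20.0
```

```bash
python3 -c "
from h import *
need(bedp(80,0,14),onbed());o=observe();print('F tool',tool(o).inv().apply(o['contact_force']).round(1))"
```

```text
t 14.8 pos [0.5547 0.158  0.0908] dp mm [-2.6  0.1 -0.6]
turn deg [-0.11 -0.11 -0.16] dp after turn [-2.6  0.1 -0.6]
F [  2.3 -10.9   2.9] gap 0.13 grip 20.002953631337732 q [ 0.2  -0.07  2.2  -0.21  0.51 -1.21]
F tool [ -3.4 -10.9  -1.4]
```

Call:
{"method": "carry_out", "body": {"increments": [{"fingers": -1,"dp": [0.5,-1.5,0],"turn": [0,0,0]},{"fingers": -1,"dp": [0.5,0,0],"turn": [0,0,0]},{"fingers": -1,"dp": [0,0,0],"turn": [0,0,0]},{"fingers": -0.2,"dp": [0,0,0],"turn": [0,0,0]},{"fingers": -0.2,"dp": [0,0,0],"turn": [0,0,0]},{"fingers": -0.2,"dp": [0,0,0],"turn": [0,0,0]},{"fingers": -0.2,"dp": [0,0,-20],"turn": [0,0,0]},{"fingers": -0.2,"dp": [0,0,-40],"turn": [0,0,0]},{"fingers": -0.2,"dp": [0,0,-45],"turn": [0,0,0]},{"fingers": -0.2,"dp": [0,-45,-20],"turn": [0,0,0]},{"fingers": -0.2,"dp": [0,-45,0],"turn": [0,0,0]},{"fingers": -0.2,"dp": [0,-45,0],"turn": [0,0,0]}]}}

```text
clock: 16.0
tool_pos: [0.491, 0.0229, 0.1998]
tcp_rot: [0.26, -0.001, 0.966, 0.001]
contact_force: [0.0, -0.6, 0.1]
finger_gap: 0.399
grip_force: 0.0
```

Call:
{"method": "carry_out", "body": {"increments": [{"fingers": -0.2,"dp": [0,-45,0],"turn": [0,0,0]},{"fingers": -0.2,"dp": [0,0,0],"turn": [0,0,0]},{"fingers": -0.2,"dp": [0,0,0],"turn": [0,0,0]}]}}

```text
clock: 16.3
tool_pos: [0.4907, -0.0239, 0.1979]
tcp_rot: [0.258, 0.003, 0.966, 0.0]
contact_force: [-0.3, 0.2, -0.5]
finger_gap: 0.402
grip_force: 0.0
```

```bash
python3 -c "
from h import *
i=camera('side')[165:255,295:385]
j=camera('top')[180:270,225:315]
f=lambda a:cv2.resize(a,None,fx=4.4,fy=4.4,interpolation=cv2.INTER_CUBIC)
cv2.imwrite('pics/p5.png',np.hstack([f(i),f(j)]))"
```

```text
(no output)
```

View pics/p5.png

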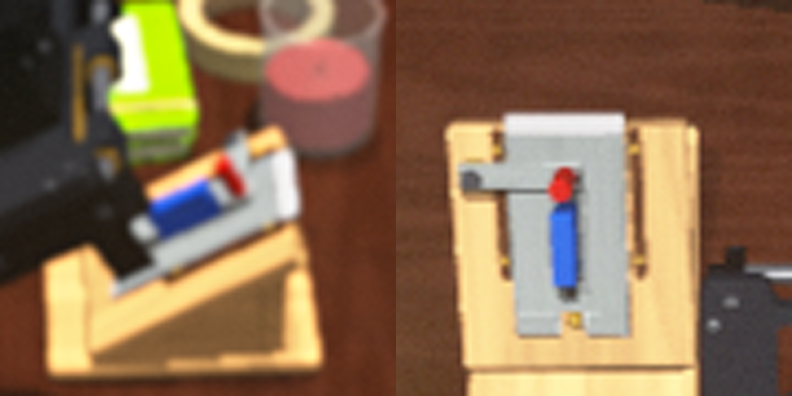

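The keeper lies straight across the blade, from (471,180) to (570,178). The pin is still home at (573,320), the candle hasn't moved, and the gripper is clear. I'm handing it in.

```bash
python3 -c "
from plant import *
print(finish_job())"
```

```text
the job is handed in; nothing more can be done
None
```

The job is handed in: the last picture shows the blade flat on the bed with its notch home on the pin, the keeper fully across over it, the gripper clear and the candle where it was; the soap wasn't re-imaged at the end, but the arm only passed well above it.

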